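# Close the viewer's tray and hold its amber cover at 45 degrees

### The arm

A 6-joint arm with a two-finger parallel gripper is mounted at the origin on the work surface. World frame = base frame: x ahead of the robot, y to its left, z up, the work surface at z = 0. Lengths are in m, angles in degrees, forces in N, time in s.
With the tool pointing down it reaches from about 0.35 to 0.875 m from the base axis. Payload 4.2 kg.
Tool frame: the origin (TCP) lies where the fingers leave the gripper's body, on its centre line; the fingertips stand 70 mm ahead of it and the grasp point (between the pads) lies 51 mm ahead of it; z points along the fingers, y is the direction in which the jaws open and shut (so a half turn about z gives the same grasp; the last joint's range is limited). The gripper opens to 87 mm and grips with 3 to 60 N. Pads are 19 mm wide; open, the fingers measure 117 mm over their backs; the gripper's body (75 mm by 190 mm) begins 51 mm behind the grasp point.
Start: joints at [87.983, 22.042, 0.453, 0, -68.411, -14.817], TCP at [0.181, 0.598, 0.292] pointing down, gripper open.
Joint ranges: [-179.83, 179.83], [-69.29, 118.12], [-61.27, 80.66], [-181.25, 117.63], [-171.15, -9.14], [-177.46, 177.46]. Speed limits (degrees/s): [159.86, 159.86, 180, 180, 180, 180].

### API

Orientations are given as a 3x3 rotation matrix whose columns are the frame's x, y, z axes.
In Python, from station import sense, capture, camera_model, finish_job gives the robot as it stands.
- The arm moves only by the shell command python3 -m inch 'ROWS'. ROWS is JSON, a list of rows, each an object with "hand": the closure, from 0 (fully open) to 1 (shut); "slide": the shift along the world's x, y, z in cm, a list of three; "yaw": the turn about the world's z in rad. A call has 1 to 10 rows; each row is the pose to reach, as a shift and turn from the pose commanded when the call began; what a row does not reach only later rows make up. A row lasts 1/8 s, in which the tool goes at most 62.5 mm and 10.7 degrees, less where a joint would pass 70% of its speed; a pose out of reach is approached as far as the arm can. A call with a gripper value outside its range is refused whole. The fingers move at their own pace and stop on an object; the grip force is fixed at half the most. Time passes only in rows, so rows that repeat a pose let the fingers close. It gives the time, the measured TCP pose, the force and the opening at its end, in the units of the state.
- sense(): the state, without advancing time (a new reading comes with each control period).
- capture(name): name is "scene" or "top" or "wrist"; returns the picture (384x512x3 uint8, blue, green, red); there is no depth.
- camera_model(name): a dict with "mtx" (3x3 intrinsics, pixels), "k1" (the pictures are not rectified: a ray, as slopes to the right and down, at radius r is drawn at 1 + k1 r^2 times it, then the intrinsics apply), "xyz" and "orientation" of the camera in the world; the wrist camera has in their place "tool_from_camera" (4x4, takes a point from camera to tool coordinates, whose origin is the TCP and whose axes are the flange's). Camera axes: x right, y up, looking along -z (the intrinsics and any distortion apply to the point x, -y, -z); pixel columns grow to the right and rows downward; lengths in m; the calibration is good to about 2 mm. A picture is of the moment at which its call begins: read the wrist's pose just before it. camera_model takes no time and is no camera call.
- finish_job(): hands the job in, once; it reports no verdict.
The state is a dict: "time_s": time; "joints": joint angles; "joint_velocities": joint speeds; "effort": joint torques, N m; "tcp_pos": TCP position; "ee_rot": TCP orientation; "wrist_force": force on the tool from outside, world axes, zero at the start; "moment": the same for the moment, N m; "gripper_width": opening from 0.0 (shut) to 1.0 (fully open).
Only numpy, scipy, OpenCV 4.12 (cv2) and the standard library are available. Lean on these libraries where they do the work, as an engineer would, in place of code of your own. Each camera call takes 0.05 s, during which the arm holds its last target. There are 200 camera calls.

### The job

The sample cards are already in the tray of the blue-light viewer: push the tray fully home. Then, with the tray staying home, lift the viewer's amber cover by the bar on top of it and hold it open at 45 degrees with the gripper so that a colleague can reach the cards; the cover falls shut by itself, so finish while still holding it there, steady. Leave the other things on the bench where they stand.

Things in the scene. Friction and masses are not known exactly. Their poses are not given: they have to be found in the camera images.
- tray (a joint): how far the viewer's sample tray is pulled out of the front, m: 0 fully home, 0.12 fully out. It slides level with about 2 N of friction, stays where it is left and has a hard stop at 0. The viewer is a white box 220 mm deep, 240 mm wide and 81 mm high, fixed to the bench; the tray with its blue front panel (218 mm wide, top edge 71 mm above the bench) carries white cards with orange dots
- tray_bar (a point): middle of the steel bar handle (110 mm long, about 10 mm thick, level, 45 mm above the bench, its centre line 35 mm in front of the tray's blue panel); it moves with the tray. x axis: level, from the viewer's front to its back (the direction in which the tray closes); y axis: along the bar; z up
- cover (a joint): opening angle of the amber cover, rad: 0 shut (flat), 0.785 is 45 degrees, stop at 1.35. The hinge is free: let go, the cover falls shut from any angle. The cover is a see-through amber panel with black edges, 220 x 240 x 8 mm, 0.2 to 0.5 kg, so about 1 to 3 N at the bar lifts it
- cover_bar (a point): middle of the round steel grip bar on the cover: 12 mm thick, 90 mm long between two posts (78 mm free), its centre line 42 mm above the cover's top face and 190 mm in front of the hinge line (30 mm behind the cover's front edge), 131 mm above the bench while shut. The point turns with the cover; while shut its x axis points level from the viewer's front to its back, y along the bar, z up
- cover_hinge (a point): middle of the cover's hinge line, along the top back edge of the viewer, 81 mm above the bench; same axes as cover_bar. In the closed cover's axes the bar lies at x -190 mm, z +50 mm from here; opening swings the bar up and towards the back
- jug_a: white plastic jug with blue screw cap and side handle, loose, about 110 mm wide and 194 mm tall; origin: centre of its underside
- jug_b: a second jug like jug_a
- dish: closed clear petri dish, loose, 92 mm across, 18 mm tall; origin: centre of its underside
- tip_box: blue pipette-tip box with a pale lid, loose, 80 x 120 x 57 mm; origin: centre of its underside
- tube_rack: orange rack with capped tubes, loose, 70 x 150 x 78 mm; origin: centre of its underside
- stain_bottle: small amber bottle with blue cap, loose, 50 mm across, 90 mm tall; origin: centre of its underside

How it is judged:
By the outcome, as a careful person would: the job done as asked, in the order asked, and still so for the second after the job is handed in, while the arm keeps its last pose, push and grip.
It also fails if it takes over 54 s, if anything falls off the work surface, if the arm or the gripper's body presses on something with over 40 N, if the wrist force passes 120 N, or if a joint passes its speed limit or range.

## Working session

There is one attempt and no reset: what is moved stays moved. The work goes in short steps, Python scripts to look and compute and a shell command to move; the robot and the scene stay as the last step left them, time stands still between calls to the robot, and variables do not carry over. Pictures are saved under pics/ and viewed, about 8 in all and at most 12, crops included, and the job is handed in when it is done.

```bash
mkdir -p pics; cat > h.py <<'E'
import numpy as np, cv2
from station import sense, capture, camera_model
def ray(name,u,v,st=None):
    m=camera_model(name); K=np.array(m["mtx"]); 
    p=cv2.undistortPoints(np.array([[[u,v]]],float),K,np.array([m["k1"],0,0,0,0.]))[0,0] 
    d=np.array([p[0],-p[1],-1.])
    if "tool_from_camera" in m:
        T=np.array(m["tool_from_camera"]);R=np.array(st["ee_rot"]);o=np.array(st["tcp_pos"])+R@T[:3,3];d=R@T[:3,:3]@d
    else: o=np.array(m["xyz"]);d=np.array(m["orientation"])@d
    return o,d/np.linalg.norm(d)
def onz(name,u,v,z,st=None):
    o,d=ray(name,u,v,st);return o+d*(z-o[2])/d[2]
def meet(rays):
    A=0;b=0
    for o,d in rays:
        P=np.eye(3)-np.outer(d,d);A=A+P;b=b+P@o
    x=np.linalg.solve(A,b);return x,[np.linalg.norm((np.eye(3)-np.outer(d,d))@(x-o)) for o,d in rays]
E
python3 - <<'E'
from h import *
s=sense();print(s)
for n in("scene","top","wrist"):
    cv2.imwrite(f"pics/{n}0.png",capture(n));m=camera_model(n);print(n,m)
a=[cv2.imread(f"pics/{n}0.png") for n in("scene","top")]
E
```

```text
{'time_s': 0.0, 'joints': array([ 8.79858012e+01,  2.20898328e+01,  3.81875536e-01, -2.95427874e-02,
       -6.84099390e+01, -1.48165807e+01]), 'joint_velocities': array([ 0.03273245, -0.04875072,  0.11284562, -0.03601965,  0.03056468,
       -0.03245684]), 'effort': array([ 6.19675902e-04, -3.90670109e+01,  1.87402385e+01,  4.21978623e+00,
        1.09898800e-02, -1.95319299e-04]), 'tcp_pos': array([0.18080983, 0.59781943, 0.2911821 ]), 'ee_rot': array([[ 9.57109012e-01, -2.89727517e-01, -5.51466894e-04],
       [-2.89728035e-01, -9.57106842e-01, -2.03950846e-03],
       [ 6.30889840e-05,  2.11180734e-03, -9.99997768e-01]]), 'wrist_force': array([ 0.32966826, -0.33272483, -0.31919256]), 'moment': array([ 0.00843225,  0.05553563, -0.00242587]), 'gripper_width': 0.9977532509713315}
scene {'mtx': array([[401.17447499,   0.        , 249.44420064],
       [  0.        , 401.17447499, 199.24049308],
       [  0.        ,   0.        ,   1.        ]]), 'k1': -0.03398912293377205, 'xyz': array([ 1.11736693, -0.58387851,  0.81707658]), 'orientation': array([[ 0.66160524, -0.48788408,  0.5694
[... 374 characters left out ...]
y([[-0.00675872,  0.99011104, -0.14012294],
       [-0.99986671, -0.00877395, -0.01376911],
       [-0.01486238,  0.14001121,  0.99003837]])}
wrist {'mtx': array([[314.2908049 ,   0.        , 255.71792994],
       [  0.        , 314.2908049 , 196.45675916],
       [  0.        ,   0.        ,   1.        ]]), 'k1': -0.03912005318383561, 'tool_from_camera': array([[-1.58891885e-05,  9.58365111e-01,  2.85545641e-01,
         7.77185345e-02],
       [ 9.99999857e-01,  1.67796015e-04, -5.07521878e-04,
        -8.51415013e-04],
       [-5.34304682e-04,  2.85545592e-01, -9.58364977e-01,
        -9.18673927e-02],
       [ 0.00000000e+00,  0.00000000e+00,  0.00000000e+00,
         1.00000000e+00]])}
```

View pics/scene0.png

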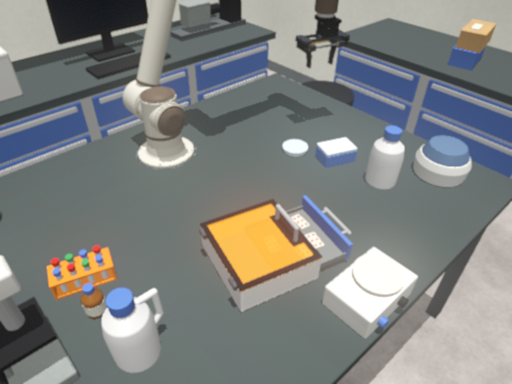

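View pics/top0.png

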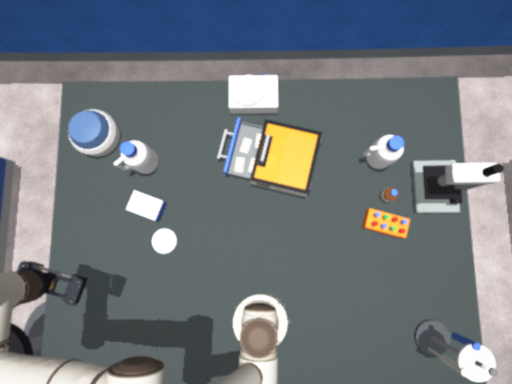

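The scene view shows the viewer at about (262,250), its tray out to the upper right with the bar near (337,222). In the top view the cover is at (287,157), the tray bar near (225,145) and the cover bar near (264,150). The tray closes towards world -y. I'll enlarge both views.

```bash
python3 - <<'E'
import cv2,numpy as np
a=cv2.imread("pics/scene0.png")[190:310,190:360];b=cv2.imread("pics/top0.png")[105:205,205:335]
a=cv2.resize(a,(790,558),interpolation=cv2.INTER_CUBIC)
a=cv2.resize(cv2.imread("pics/scene0.png")[190:310,195:355],(400,300),interpolation=cv2.INTER_CUBIC)
b=cv2.resize(b,(400,300),interpolation=cv2.INTER_CUBIC)
A=cv2.resize(cv2.imread("pics/scene0.png")[195:265,265:365],(400,280),interpolation=cv2.INTER_CUBIC)
B=cv2.resize(cv2.imread("pics/top0.png")[115:185,210:310],(400,280),interpolation=cv2.INTER_CUBIC)
cv2.imwrite("pics/c1.png",np.vstack([np.hstack([a,b]),np.hstack([A,B])]))
E
```

```text
(no output)
```

View pics/c1.png

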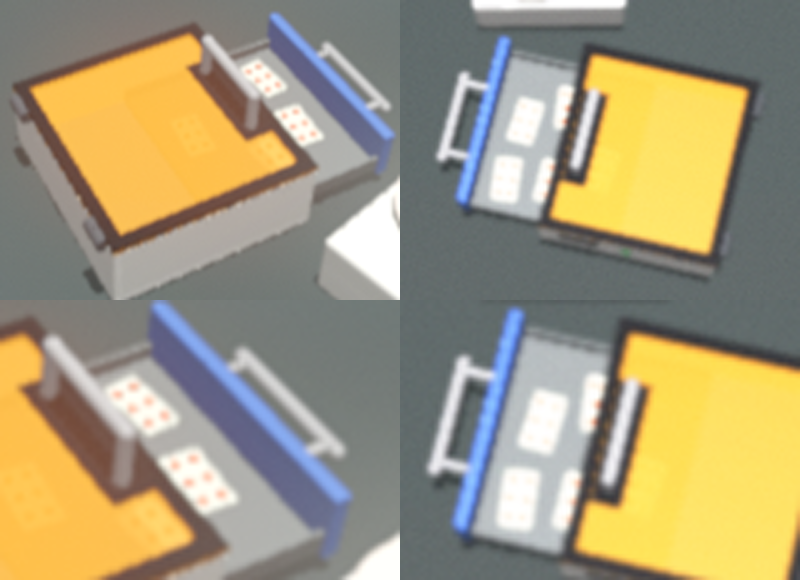

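```bash
python3 - <<'E'
from h import *
P={'tray_lo':((325.75,208),(219,157.5)),'tray_hi':((349.5,232.5),(225.75,130)),
'bar_lo':((278,206.25),(262,161.75)),'bar_hi':((296.25,229.25),(268.25,135.5)),
'hinge_lo':((202.2,226.8),(307.4,187.9)),'hinge_hi':((241,288),(321.3,132.6)),
'front_lo':((274.2,201.2),(252.1,177.1)),'front_hi':((319.8,258),(265.8,120.3))}
R={}
for k,(a,b) in P.items():
    x,e=meet([ray('scene',*a),ray('top',*b)]);R[k]=x;print(k,x.round(4),np.round(e,4))
for n in('tray','bar','hinge','front'):
    a,b=R[n+'_lo'],R[n+'_hi'];d=b-a;print(n,((a+b)/2).round(4),np.linalg.norm(d).round(4),'dir deg',np.degrees(np.arctan2(d[1],d[0])).round(2))
for k,u in (('tray',222.4),):pass
m=lambda n:(R[n+'_lo']+R[n+'_hi'])/2
d=m('hinge')-m('front');print('closing dir deg',np.degrees(np.arctan2(d[1],d[0])),np.linalg.norm(d))
d=m('hinge')-m('tray');print('tray-hinge',d, np.linalg.norm(d[:2])-0.255)
for k,px,z in (('plate',(228,110),.05),('plate',(278,106),.05)):print(k,onz('top',*px,z))
E
```

```text
tray_lo [0.6165 0.1527 0.0479] [0.001 0.001]
tray_hi [0.7243 0.1266 0.0471] [0.0004 0.0004]
bar_lo [ 0.5803 -0.0117  0.1263] [0.0022 0.0022]
bar_hi [ 0.6741 -0.0375  0.1297] [0.0011 0.0011]
hinge_lo [ 0.4856 -0.181   0.0923] [0.0042 0.0042]
hinge_hi [ 0.6955 -0.2342  0.0912] [0.0001 0.0001]
front_lo [0.5311 0.0251 0.091 ] [0.0017 0.0017]
front_hi [ 0.7487 -0.0288  0.0819] [0.0007 0.0007]
tray [0.6704 0.1397 0.0475] 0.1109 dir deg -13.6
bar [ 0.6272 -0.0246  0.128 ] 0.0973 dir deg -15.36
hinge [ 0.5906 -0.2076  0.0918] 0.2166 dir deg -14.22
front [ 0.6399 -0.0018  0.0864] 0.2243 dir deg -13.89
closing dir deg -103.48504149861746 0.21163652433299146
tray-hinge [-0.0798501  -0.34728051  0.04425084] 0.1013422377697688
plate [0.80402722 0.11837142 0.05      ]
plate [ 0.8178371  -0.07607218  0.05      ]
```

```bash
python3 -m inch '[{"hand":1,"slide":[5,-4,1],"yaw":-0.15},{"hand":1,"slide":[10,-8,2],"yaw":-0.3},{"hand":1,"slide":[15,-12,2],"yaw":-0.45},{"hand":1,"slide":[20,-16,2],"yaw":-0.6},{"hand":1,"slide":[25,-20.5,2],"yaw":-0.75},{"hand":1,"slide":[30,-24.5,2],"yaw":-0.9},{"hand":1,"slide":[35,-28.5,2],"yaw":-1.05},{"hand":1,"slide":[40,-32.5,2],"yaw":-1.2},{"hand":1,"slide":[45,-37,2],"yaw":-1.35},{"hand":1,"slide":[50,-41,2],"yaw":-1.52}]'
python3 -m inch '[{"hand":1,"slide":[0,0,0],"yaw":0},{"hand":1,"slide":[0,0,0],"yaw":0},{"hand":1,"slide":[0,0,0],"yaw":0},{"hand":1,"slide":[0,0,0],"yaw":0}]'
python3 - <<'E'
from h import *
s=sense();print(s['tcp_pos'],s['ee_rot'],s['joints'],s['time_s'])
cv2.imwrite("pics/w1.png",capture("wrist"))
for u,v in((157,160),(143,174),(280,112),(230,112)):print(onz('top',u,v,.06))
E
```

```text
time_s: 1.4
tcp_pos: [0.6642, 0.2014, 0.3119]
ee_rot: [[-0.246, -0.969, -0.001], [-0.969, 0.246, -0.0], [0.0, 0.0, -1.0]]
wrist_force: [0.7, 2.1, 0.6]
gripper_width: 0.018
time_s: 1.9
tcp_pos: [0.6622, 0.2041, 0.3128]
ee_rot: [[-0.238, -0.971, 0.001], [-0.971, 0.238, 0.0], [-0.0, -0.0, -1.0]]
wrist_force: [0.0, 0.8, 0.6]
gripper_width: 0.006
[0.66219057 0.20412325 0.31281948] [[-2.38448743e-01 -9.71154948e-01  5.14575061e-04]
 [-9.71154973e-01  2.38448935e-01  3.50910284e-04]
 [-4.63488134e-04 -4.16058013e-04 -9.99999806e-01]] [ 3.04644426e+01  2.81660547e+01  1.31873676e+01 -2.46618578e-03
 -7.49857066e+01 -4.42588134e+01] 1.9
[0.6051703  0.38512028 0.06      ]
[0.55161898 0.43597437 0.06      ]
[ 0.78960044 -0.08310705  0.06      ]
[0.79195575 0.10948825 0.06      ]
```

View pics/w1.png

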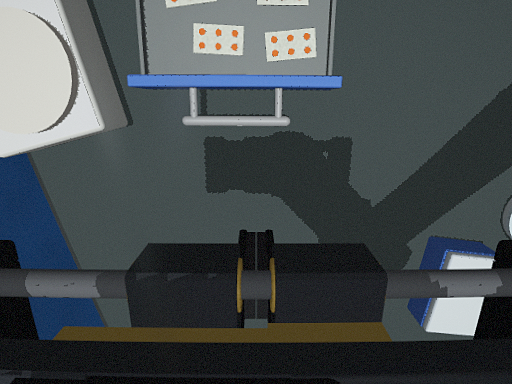

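The wrist view shows the tray bar from (184,121) to (289,121), parallel to the blue panel, so the yaw is right. The hotplate is off to the left. I'll refine the bar position from three views.

```bash
python3 - <<'E'
from h import *
s=sense()
p,e=meet([ray('wrist',236.5,120.8,s),ray('top',222.4,143.75),ray('scene',337.6,220.25)])
print(p,e, onz('wrist',236.5,120.8,.045,s))
a=onz('wrist',184,120.8,.045,s);b=onz('wrist',289,120.8,.045,s);print(a,b,np.degrees(np.arctan2(*(b-a)[1::-1])))
for q in((130,85),(341,85)):print(onz('wrist',*q,.071,s))
c=np.array([-.24,-.971]);l=np.array([.971,-.24]);d=p[:2]-s['tcp_pos'][:2];print('along c,l',d@c,d@l)
print('hotplate corner',onz('wrist',128,125,.0,s),onz('wrist',62,0,.06,s))
E
```

```text
[0.66999746 0.1412049  0.04499022] [np.float64(0.0017274641659863412), np.float64(0.0015804016881816212), np.float64(0.001002028315104802)] [0.66849505 0.14206157 0.045     ]
[0.72552612 0.12788243 0.045     ] [0.61155246 0.15603087 0.045     ] 166.12709501383137
[0.762341   0.08056936 0.071     ]
[0.55527095 0.13185071 0.071     ]
along c,l 0.05915395434681778 0.022562332124417394
hotplate corner [0.80664719 0.11528222 0.        ] [ 0.80566217 -0.01478003  0.06      ]
```

```bash
python3 -m inch '[{"hand":1,"slide":[2.2,-0.5,-5],"yaw":0},{"hand":1,"slide":[2.2,-0.5,-10],"yaw":0},{"hand":1,"slide":[2.2,-0.5,-15],"yaw":0},{"hand":1,"slide":[2.2,-0.5,-18],"yaw":0},{"hand":1,"slide":[2.2,-0.5,-20.8],"yaw":0},{"hand":1,"slide":[2.2,-0.5,-20.8],"yaw":0},{"hand":1,"slide":[2.2,-0.5,-20.8],"yaw":0}]'
python3 -m inch '[{"hand":1,"slide":[-0.5,-1.9,0],"yaw":0},{"hand":1,"slide":[-0.8,-3.4,0],"yaw":0},{"hand":1,"slide":[-1.2,-4.9,0],"yaw":0},{"hand":1,"slide":[-1.4,-5.8,0],"yaw":0},{"hand":1,"slide":[-1.7,-6.8,0],"yaw":0},{"hand":1,"slide":[-1.9,-7.8,0],"yaw":0},{"hand":1,"slide":[-2.2,-8.7,0],"yaw":0},{"hand":1,"slide":[-2.4,-9.7,0],"yaw":0},{"hand":1,"slide":[-2.5,-10.2,0],"yaw":0},{"hand":1,"slide":[-2.5,-10.2,0],"yaw":0}]'
python3 - <<'E'
from h import *
s=sense();cv2.imwrite("pics/w2.png",capture("wrist"));cv2.imwrite("pics/s2.png",capture("scene"));print(s['tcp_pos'],s['wrist_force'])
cv2.imwrite("pics/c2.png",np.hstack([cv2.resize(cv2.imread(f"pics/{n}2.png"),(400,300)) for n in "ws"]))
E
```

```text
time_s: 2.82
tcp_pos: [0.6857, 0.1986, 0.1058]
ee_rot: [[-0.24, -0.971, 0.002], [-0.971, 0.24, 0.001], [-0.001, -0.002, -1.0]]
wrist_force: [0.8, 0.9, 0.2]
gripper_width: 0.005
time_s: 4.08
tcp_pos: [0.6591, 0.095, 0.1037]
ee_rot: [[-0.242, -0.97, -0.003], [-0.97, 0.242, -0.001], [0.002, 0.002, -1.0]]
wrist_force: [0.2, 0.5, 0.1]
gripper_width: 0.006
[0.65910231 0.09497602 0.10366058] [0.22834251 0.50321932 0.07902014]
```

View pics/c2.png

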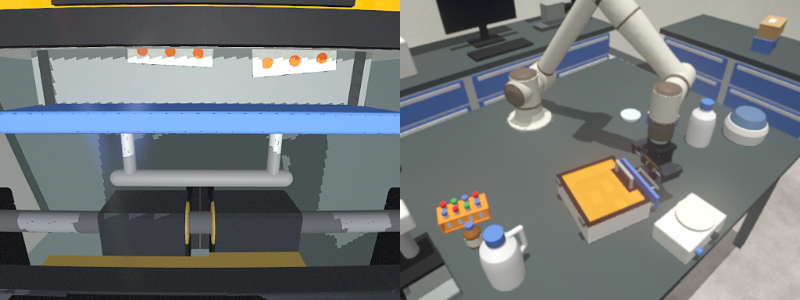

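The left half (wrist) shows the bar against the fingertips, centred, with a few centimetres of tray still out. I'll keep pushing.

```bash
python3 -m inch '[{"hand":1,"slide":[-0.2,-0.8,0],"yaw":0},{"hand":1,"slide":[-0.4,-1.6,0],"yaw":0},{"hand":1,"slide":[-0.5,-2.1,0],"yaw":0},{"hand":1,"slide":[-0.6,-2.5,0],"yaw":0},{"hand":1,"slide":[-0.6,-2.5,0],"yaw":0}]'
python3 -m inch '[{"hand":1,"slide":[-0.1,-0.3,0],"yaw":0},{"hand":1,"slide":[-0.15,-0.6,0],"yaw":0},{"hand":1,"slide":[-0.2,-0.8,0],"yaw":0}]'
python3 -m inch '[{"hand":1,"slide":[-0.05,-0.2,0],"yaw":0},{"hand":1,"slide":[-0.1,-0.4,0],"yaw":0}]'
python3 - <<'E'
from h import *
s=sense();print(s['tcp_pos'],s['wrist_force'])
d=np.array([.5906,-.2076])-s['tcp_pos'][:2];print(d@[-.24,-.971])
E
```

```text
time_s: 4.8
tcp_pos: [0.6541, 0.0702, 0.1045]
ee_rot: [[-0.241, -0.971, 0.0], [-0.971, 0.241, -0.001], [0.001, -0.0, -1.0]]
wrist_force: [0.5, -0.4, 0.2]
gripper_width: 0.007
time_s: 5.18
tcp_pos: [0.653, 0.0653, 0.1047]
ee_rot: [[-0.241, -0.971, 0.004], [-0.971, 0.241, 0.004], [-0.005, -0.003, -1.0]]
wrist_force: [0.1, 12.4, -0.6]
gripper_width: 0.006
time_s: 5.42
tcp_pos: [0.6528, 0.0646, 0.1048]
ee_rot: [[-0.24, -0.971, 0.008], [-0.971, 0.24, 0.009], [-0.01, -0.005, -1.0]]
wrist_force: [-0.6, 23.3, -1.2]
gripper_width: 0.0
[0.65275256 0.0646286  0.10480077] [-0.58657916 23.26456768 -1.2475067 ]
0.27925058431954275
```

The tray stopped dead against rising force (12 N, then 23 N), so it is on its stop. Backing off and moving over the cover bar with the jaws across it.

```bash
python3 -m inch '[{"hand":1,"slide":[0.4,1.5,0],"yaw":0},{"hand":1,"slide":[1,4,0],"yaw":0},{"hand":1,"slide":[1,4,4],"yaw":0},{"hand":0.6,"slide":[1,4,9],"yaw":0},{"hand":0,"slide":[1,4,14],"yaw":0.18},{"hand":0,"slide":[0.5,2,18],"yaw":0.36},{"hand":0,"slide":[0,-1,18],"yaw":0.54},{"hand":0,"slide":[-1,-4,18],"yaw":0.72},{"hand":0,"slide":[-2,-7,18],"yaw":0.9},{"hand":0,"slide":[-2.3,-8,18],"yaw":1.08}]'
python3 -m inch '[{"hand":0,"slide":[0,0,0],"yaw":0.18},{"hand":0,"slide":[0,0,0],"yaw":0.36},{"hand":0,"slide":[0,0,0],"yaw":0.49},{"hand":0,"slide":[0,0,0],"yaw":0.49},{"hand":0,"slide":[0,0,0],"yaw":0.49}]'
python3 - <<'E'
from h import *
s=sense();cv2.imwrite("pics/w3.png",capture("wrist"));cv2.imwrite("pics/s3.png",capture("scene"));print(s['tcp_pos'],s['ee_rot'],s['joints'])
cv2.imwrite("pics/c3.png",np.hstack([cv2.imread("pics/w3.png"),cv2.resize(cv2.imread("pics/s3.png")[100:292,220:364],(288,384),interpolation=cv2.INTER_CUBIC)]))
E
```

```text
time_s: 6.68
tcp_pos: [0.6275, -0.0225, 0.2844]
ee_rot: [[0.745, -0.667, -0.001], [-0.667, -0.745, -0.001], [0.0, 0.001, -1.0]]
wrist_force: [0.8, 0.8, 0.1]
gripper_width: 0.721
time_s: 7.3
tcp_pos: [0.6281, -0.0209, 0.2842]
ee_rot: [[0.97, -0.243, -0.0], [-0.243, -0.97, -0.0], [-0.0, 0.0, -1.0]]
wrist_force: [-0.2, -0.2, 0.0]
gripper_width: 0.996
[ 0.62807717 -0.0209362   0.28415282] [[ 9.69990002e-01 -2.43144483e-01 -3.95722909e-04]
 [-2.43144622e-01 -9.69989985e-01 -3.50371320e-04]
 [-2.98656405e-04  4.36074574e-04 -9.99999860e-01]] [ 1.28277720e+01  2.26933338e+01  2.70205953e-01  1.57260611e-02
 -6.76034373e+01  6.30940227e+01]
```

View pics/c3.png

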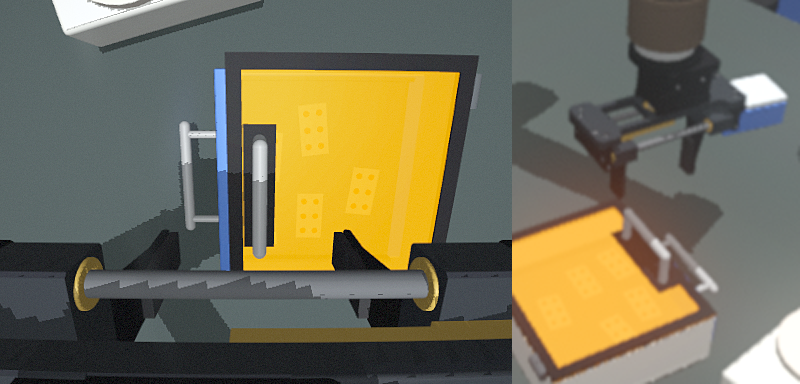

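The wrist view shows the tray home, with its panel against the viewer, and the cover bar running from (260,139) to (259,256). The right half (scene) agrees. I'll triangulate the cover bar with the earlier views.

```bash
python3 - <<'E'
from h import *
s=sense()
q=[]
for w,t,c in(((259,252),(262,161.75),(278,206.25)),((260,143),(268.25,135.5),(296.25,229.25))):
    x,e=meet([ray('wrist',*w,s),ray('top',*t),ray('scene',*c)]);q.append(x);print(x,e,onz('wrist',*w,s and .131,s))
m=(q[0]+q[1])/2;print(m)
o=[onz('wrist',*w,.131,s) for w in((259,252),(260,143))];mw=(o[0]+o[1])/2;print('wrist only',mw,np.degrees(np.arctan2(*(o[1]-o[0])[1::-1])))
for n,p in(('tri',m),('w',mw)):
    d=(p-s['tcp_pos'])[:2];print(n,'c,l',d@[-.24,-.971],d@[.971,-.24])
# tray bar now, panel/cover front
print(onz('wrist',188,177,.045,s))
E
```

```text
[ 0.58056505 -0.01160539  0.12589187] [np.float64(0.0006025870874538115), np.float64(0.0023783452717797645), np.float64(0.0020569409382823352)] [ 0.58372844 -0.01209703  0.131     ]
[ 0.67382153 -0.03649635  0.12910505] [np.float64(0.0013836121829455183), np.float64(0.0010979660023290913), np.float64(0.001540295648966943)] [ 0.67391784 -0.03514829  0.131     ]
[ 0.62719329 -0.02405087  0.12749846]
wrist only [ 0.62882314 -0.02362266  0.131     ] -14.33713844584661
tri c,l 0.003167695608395954 -8.156899864660895e-05
w c,l 0.00236074601376374 0.0013982479226016197
[0.64693745 0.05040799 0.045     ]
```

```bash
python3 -m inch '[{"hand":0,"slide":[-0.1,-0.3,-4],"yaw":0},{"hand":0,"slide":[-0.1,-0.3,-7],"yaw":0},{"hand":0,"slide":[-0.1,-0.3,-9],"yaw":0},{"hand":0,"slide":[-0.1,-0.3,-10.1],"yaw":0},{"hand":0,"slide":[-0.1,-0.3,-10.1],"yaw":0}]'
python3 -m inch '[{"hand":1,"slide":[0,0,0],"yaw":0},{"hand":1,"slide":[0,0,0],"yaw":0},{"hand":1,"slide":[0,0,0],"yaw":0},{"hand":1,"slide":[0,0,0],"yaw":0},{"hand":1,"slide":[0,0,0],"yaw":0},{"hand":1,"slide":[0,0,0],"yaw":0}]'
python3 - <<'E'
from h import *
s=sense();p=s['tcp_pos'];print(p)
r0=np.array([-.19,.05])
for t in range(5,51,5):
    a=np.radians(t);x=-.19*np.cos(a)+.05*np.sin(a)+.19;z=.19*np.sin(a)+.05*np.cos(a)-.05
    print(t,(np.array([x*-.24,x*-.971,z])*100).round(2))
E
```

```text
time_s: 8.02
tcp_pos: [0.6269, -0.0241, 0.1828]
ee_rot: [[0.97, -0.242, -0.001], [-0.242, -0.97, -0.0], [-0.001, 0.001, -1.0]]
wrist_force: [0.3, 0.2, 0.1]
gripper_width: 1.001
time_s: 8.78
tcp_pos: [0.627, -0.0241, 0.1832]
ee_rot: [[0.97, -0.241, -0.0], [-0.241, -0.97, -0.0], [-0.0, 0.0, -1.0]]
wrist_force: [0.5, 0.0, -0.3]
gripper_width: 0.403
[ 0.62698679 -0.02408347  0.18324185]
5 [-0.12 -0.49  1.64]
10 [-0.28 -1.12  3.22]
15 [-0.47 -1.89  4.75]
20 [-0.69 -2.77  6.2 ]
25 [-0.93 -3.78  7.56]
30 [-1.21 -4.9   8.83]
35 [-1.51 -6.12  9.99]
40 [-1.84 -7.44 11.04]
45 [-2.18 -8.84 11.97]
50 [ -2.55 -10.31  12.77]
```

```bash
python3 -m inch '[{"hand":1,"slide":[0,0,0],"yaw":0},{"hand":1,"slide":[0,0,0],"yaw":0},{"hand":1,"slide":[0,0,0],"yaw":0},{"hand":1,"slide":[0,0,0],"yaw":0},{"hand":1,"slide":[0,0,0],"yaw":0},{"hand":1,"slide":[0,0,0],"yaw":0},{"hand":1,"slide":[0,0,0],"yaw":0}]'
python3 -m inch '[{"hand":1,"slide":[-0.05,-0.25,0.8],"yaw":0},{"hand":1,"slide":[-0.12,-0.5,1.64],"yaw":0},{"hand":1,"slide":[-0.2,-0.8,2.4],"yaw":0},{"hand":1,"slide":[-0.28,-1.12,3.22],"yaw":0},{"hand":1,"slide":[-0.28,-1.12,3.22],"yaw":0},{"hand":1,"slide":[-0.28,-1.12,3.22],"yaw":0}]'
```

```text
time_s: 9.65
tcp_pos: [0.6271, -0.0239, 0.1832]
ee_rot: [[0.97, -0.241, 0.0], [-0.241, -0.97, 0.0], [0.0, -0.0, -1.0]]
wrist_force: [0.8, 2.4, -0.2]
gripper_width: 0.127
time_s: 10.4
tcp_pos: [0.6242, -0.035, 0.2159]
ee_rot: [[0.97, -0.241, 0.001], [-0.241, -0.97, 0.001], [0.001, -0.001, -1.0]]
wrist_force: [0.3, 5.7, -0.1]
gripper_width: 0.124
```

```bash
python3 -m inch '[{"hand":1,"slide":[-0.1,-0.38,0.8],"yaw":0},{"hand":1,"slide":[-0.19,-0.77,1.53],"yaw":0},{"hand":1,"slide":[-0.3,-1.2,2.26],"yaw":0},{"hand":1,"slide":[-0.41,-1.65,2.98],"yaw":0},{"hand":1,"slide":[-0.41,-1.65,2.98],"yaw":0},{"hand":1,"slide":[-0.41,-1.65,2.98],"yaw":0}]'
python3 - <<'E'
from h import *
s=sense();cv2.imwrite("pics/w4.png",capture("wrist"));cv2.imwrite("pics/s4.png",capture("scene"));print(s['tcp_pos'],s['wrist_force'],s['moment'])
cv2.imwrite("pics/c4.png",np.hstack([cv2.imread("pics/w4.png"),cv2.resize(cv2.imread("pics/s4.png")[130:322,190:334],(288,384),interpolation=cv2.INTER_CUBIC)]))
E
```

```text
time_s: 11.15
tcp_pos: [0.6202, -0.0511, 0.2459]
ee_rot: [[0.97, -0.241, 0.001], [-0.241, -0.97, 0.001], [0.001, -0.002, -1.0]]
wrist_force: [-1.1, 7.8, 2.7]
gripper_width: 0.124
[ 0.62017053 -0.05106177  0.24592703] [-1.12156081  7.83976863  2.74439867] [ 2.23231053  0.13082674 -0.04121763]
```

View pics/c4.png

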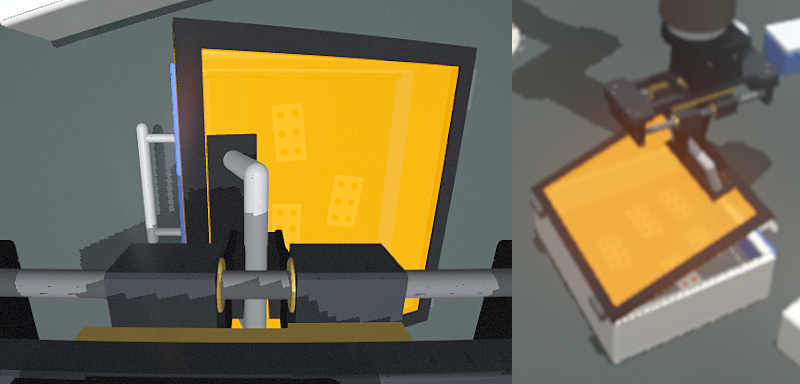

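The cover is opening cleanly (about 20°) with the bar in the pads and the tray still home. On to 45°.

```bash
python3 -m inch '[{"hand":1,"slide":[-0.12,-0.5,0.68],"yaw":0},{"hand":1,"slide":[-0.24,-1.01,1.36],"yaw":0},{"hand":1,"slide":[-0.38,-1.57,2.0],"yaw":0},{"hand":1,"slide":[-0.52,-2.13,2.63],"yaw":0},{"hand":1,"slide":[-0.67,-2.74,3.21],"yaw":0},{"hand":1,"slide":[-0.82,-3.35,3.79],"yaw":0},{"hand":1,"slide":[-0.82,-3.35,3.79],"yaw":0}]'
python3 -m inch '[{"hand":1,"slide":[-0.16,-0.66,0.53],"yaw":0},{"hand":1,"slide":[-0.33,-1.32,1.05],"yaw":0},{"hand":1,"slide":[-0.5,-2.02,1.52],"yaw":0},{"hand":1,"slide":[-0.67,-2.72,1.98],"yaw":0},{"hand":1,"slide":[-0.67,-2.72,1.98],"yaw":0},{"hand":1,"slide":[-0.67,-2.72,1.98],"yaw":0},{"hand":1,"slide":[-0.67,-2.72,1.98],"yaw":0}]'
python3 - <<'E'
from h import *
s=sense();ims={n:capture(n) for n in("wrist","scene","top")};print(s['tcp_pos'],s['wrist_force'],s['moment'])
for n in ims:cv2.imwrite(f"pics/{n}5.png",ims[n])
r=lambda a,w,h:cv2.resize(a,(w,h),interpolation=cv2.INTER_CUBIC)
cv2.imwrite("pics/c5.png",np.vstack([np.hstack([r(ims["scene"][150:300,180:330],400,400),r(ims["top"][105:205,220:320],400,400)]),np.hstack([r(ims["wrist"],267,200),np.zeros((200,533,3),np.uint8)])]))
E
```

```text
time_s: 12.12
tcp_pos: [0.6118, -0.0844, 0.2856]
ee_rot: [[0.971, -0.241, 0.002], [-0.241, -0.971, 0.002], [0.002, -0.002, -1.0]]
wrist_force: [-2.9, 9.9, 7.1]
gripper_width: 0.131
time_s: 13.0
tcp_pos: [0.6049, -0.1118, 0.3057]
ee_rot: [[0.971, -0.241, 0.002], [-0.241, -0.971, 0.001], [0.002, -0.001, -1.0]]
wrist_force: [-3.1, 8.3, 8.4]
gripper_width: 0.124
[ 0.60488241 -0.11175628  0.30567642] [-3.07628065  8.32784385  8.39190277] [ 2.67777588  0.9037757  -0.01477308]
```

View pics/c5.png

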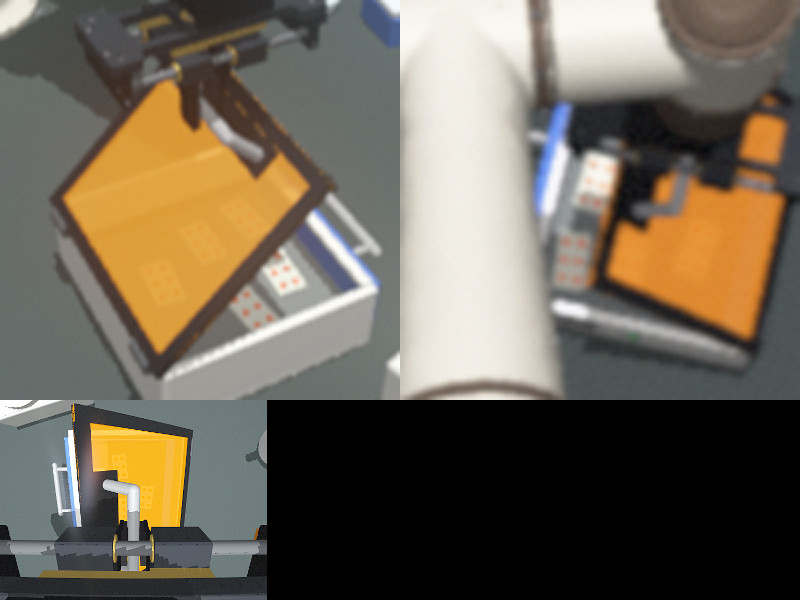

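The scene view puts the cover's near front corner at about (304.5,220) and its hinge corner at (240,289.5). The cards are uncovered and the tray is home. I'll check the angle by triangulation.

```bash
python3 - <<'E'
from h import *
s=sense();w=cv2.imread("pics/wrist5.png");sc=cv2.imread("pics/scene5.png");t=cv2.imread("pics/top5.png")
r=lambda a,w,h:cv2.resize(a,(w,h),interpolation=cv2.INTER_CUBIC)
cv2.imwrite("pics/c6.png",np.hstack([r(w[0:75,120:220],400,300),r(sc[205:235,285:325],400,300)]))
x,e=meet([ray('wrist',141,10,s),ray('scene',304.5,220.1)]);print(x,e)
h=np.array([.5906,-.2076,.081]);d=x-h;f=-(d[:2]@[-.24,-.971]);print('front',f,'up',d[2],np.degrees(np.arctan2(d[2],f)),np.hypot(f,d[2]))
E
```

```text
[ 0.73430674 -0.08836668  0.23504864] [np.float64(0.0006157794649945854), np.float64(0.0006157794649944382)]
front 0.15026517101197925 up 0.15404864360191095 45.71231022889322 0.21519899213250965
```

View pics/c6.png

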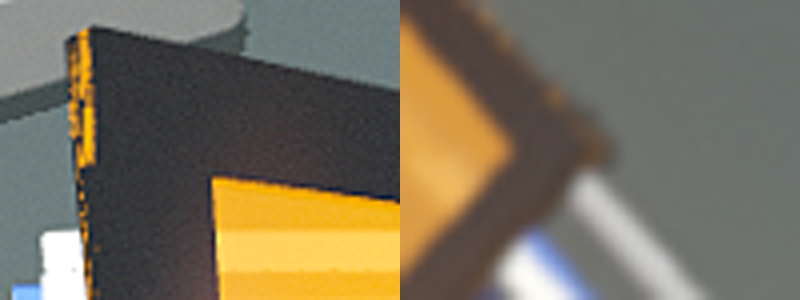

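```bash
python3 -m inch '[{"hand":1,"slide":[0,0,0],"yaw":0},{"hand":1,"slide":[0,0,0],"yaw":0},{"hand":1,"slide":[0,0,0],"yaw":0},{"hand":1,"slide":[0,0,0],"yaw":0},{"hand":1,"slide":[0,0,0],"yaw":0},{"hand":1,"slide":[0,0,0],"yaw":0},{"hand":1,"slide":[0,0,0],"yaw":0},{"hand":1,"slide":[0,0,0],"yaw":0}]'
python3 - <<'E'
from h import *
s=sense();w=capture("wrist").astype(int);a=cv2.imread("pics/wrist5.png").astype(int)
print(s['tcp_pos'],np.abs(w-a)[:240].mean(),(np.abs(w-a)[:240].max(2)>60).mean())
x,e=meet([ray('wrist',143.75,7,s),ray('scene',305,219)]);d=x-np.array([.5906,-.2076,.081]);f=-(d[:2]@[-.24,-.971]);print(np.degrees(np.arctan2(d[2],f))-2.1,e)
# tray bar now vs. when home: middle of bar in wrist5 (~(116,938/..))
print(onz('wrist',56/.5215,92/.5215,.045,s), onz('wrist',60/.5215,88/.5215,.045,s))
E
```

```text
time_s: 14.15
tcp_pos: [0.6049, -0.1117, 0.3056]
ee_rot: [[0.971, -0.241, 0.002], [-0.241, -0.971, 0.001], [0.002, -0.001, -1.0]]
wrist_force: [-2.8, 8.0, 8.7]
gripper_width: 0.123
[ 0.60490147 -0.11171507  0.30564242] 2.596931966145833 0.0032470703125
44.50674865542296 [np.float64(0.0007462063359301671), np.float64(0.0007462063359302029)]
[0.64393037 0.05678539 0.045     ] [0.65022976 0.04474335 0.045     ]
```

Everything is steady. The angle reads 44.5° from the cameras and 45.3° from the arm's motion, and the tray bar is still at its home position.

```bash
python3 -c "from station import finish_job;print(finish_job())"
```

```text
the job is handed in; nothing more can be done
None
```

I pushed the tray home, then lifted the amber cover by its bar. I handed the job in at about 14 s of the 54 s, with the gripper still holding the cover at about 45°.

- **Tray:** I pushed it with closed fingers on its bar until it stopped. The force rose from 12 to 23 N with almost no further movement. The pictures afterwards show the panel against the viewer. With the cover open, the tray bar measured within about 6 mm of its earlier home position, using rough pixel readings.
- **Cover angle:** The two checks differ by about 1°: 45.3° from the arm's motion and 44.5° from the cover's front corner seen in two cameras. Both rest on my estimate of where the hinge is.
- **Hold:** Over the last second the arm stayed still to within 0.1 mm. The wrist force was steady at about 12 N and the fingers were closed on the bar. That force is more than the cover's weight needs. The likely causes are the bar turning in the pads and a path a few millimetres off its true arc.
- **Other things on the bench:** I planned the path to stay clear of them and saw no contact. I did not measure their positions again at the end.

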